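Mount the leather honing wheel on its drive spindle

ROBOT

A 6-joint arm with a two-finger parallel gripper is mounted at the origin on the work surface. World frame = base frame: x ahead of the robot, y to its left, z up, the work surface at z = 0. Lengths are in m, angles in rad, forces in N, time in s.
With the tool pointing down it reaches from about 0.375 to 0.9 m from the base axis. Payload 3.1 kg.
Tool frame: the origin (TCP) lies midway between the tips of the shut fingers; the grasp point (between the pads) lies 19 mm behind it; z points along the fingers, y is the line along which they close (so a half turn about z gives the same grasp; the last joint's range is limited). The gripper opens to 87 mm and grips with 3 to 60 N. Pads are 19 mm wide; open, the fingers measure 117 mm over their backs; the gripper's body (75 mm by 190 mm) begins 51 mm behind the grasp point.
Start: joints at [0.955, 0.527, 1.433, -0, 1.181, -0.178], TCP at [0.265, 0.566, 0.223] pointing down, gripper open.
Joint ranges: [-3.08, 3.08], [-0.75, 2.2], [0.22, 2.44], [-1.43, 4.57], [0, 2.65], [-2.85, 2.85]. Speed limits (rad/s): [2.79, 2.79, 3.14, 3.14, 3.14, 3.14].

INTERFACE

Orientations are given as a unit quaternion [x, y, z, w].
In Python, from rig import robot gives the robot as it stands. The module is installed in compiled form; this text tells all that it offers.
- The arm moves only by the tool play_rows, never from a script. Its arguments are lists of equal length, an entry for each row: "gripper": the closure, from -1 (fully open) to 1 (shut); "delta_pos": the shift along the tool's x, y, z in cm, a list of three; "turn": the turn, a rotation vector about the tool's x, y, z in rad, a list of three. A call has 1 to 12 rows; each row is the pose to reach, as a shift and turn from the pose commanded when the call began, along the tool's axes at that moment; what a row does not reach only later rows make up. A row lasts 1/8 s, in which the tool goes at most 62.5 mm and 10.7 degrees, less where a joint would pass 70% of its speed; a pose out of reach is approached as far as the arm can. A call with a gripper value outside its range is refused whole. The fingers move at their own pace and stop on an object; "squeeze" is the grip in N (left out, the last holds). Time passes only in rows, so rows that repeat a pose let the fingers close. It gives the time, the measured TCP pose, the force, the opening and the grip force at its end, in the units of the state.
- robot.get_obs(): the state, without advancing time (a new reading comes with each control period).
- robot.camera(name): name is "scene" or "top"; returns a dict with "color" (384x512x3 uint8, red, green, blue), "vfov" (degrees; the focal length in pixels is half the picture's height over the tangent of half this angle, whatever the lens; pixels are square), "cx", "cy" (the principal point, pixels), "R" (3x3) and "t" (3): a world point X has camera coordinates R X + t. Camera axes: x right, y down, z forward; pixel columns grow to the right and rows downward; lengths in m; the calibration is good to about 2 mm. A picture is of the moment at which its call begins. There is no depth.
- robot.hand_in(): hands the job in; it is judged then, once.
The state is a dict: "time": time; "q": joint angles; "joint_velocities": joint speeds; "joint_torque": joint torques, N m; "position": TCP position; "tool_rot": TCP orientation; "ft_force": force on the tool from outside, world axes, zero at the start; "moment": the same for the moment, N m; "grip_width": finger opening in m; "grip_force": force on a finger pad.
Only numpy, scipy, OpenCV 4.12 (cv2) and the standard library are available. Lean on these libraries where they do the work, as an engineer would, in place of code of your own. Each camera call takes 0.05 s, during which the arm holds its last target. There are 200 camera calls.

TASK

Fit the orange leather honing wheel to the upright spindle of the green honing machine. Lift it out of the rack, lay it down flat on the bench with its hub upward and let go, then take it again and put it over the spindle, turning it by feel until the yellow drive bar drops into the slot of its underside and the wheel sits fully home, and let go of it there. Leave the black rubber wheel and the other things on the bench where they are.

Things in the scene. Friction and masses are not known exactly. Their poses are not given: they have to be found in the camera images.
- leather_wheel: Wheel to mount: a spool, orange leather rim 96 mm across, pale wood core, disc 30 mm thick, on it a round hub 34 mm across, 24 mm tall; 16 mm bore right through; about 0.3 kg. Origin: centre of the underside (slotted face); z: hub axis towards the hub (disc z 0-30 mm, hub 30-54); x: along the underside's slot. Starts on its rim in the rack, z level, hub away from the robot.
- slot (a point): Centre of the slot across the leather wheel's underside: it runs the full diameter along the wheel's x axis, 15 mm wide, 9 mm deep. This point is the wheel's origin, with the wheel's axes.
- rubber_wheel: The other wheel in the rack, same shape, size and axes as the leather wheel, black rim and white hub: to be left alone.
- rack: Fixed plywood rack, 90 x 250 mm (x, y), holding the two wheels on edge at y = -62 and +62 mm (either order), hubs along its +x, hub axes 63 mm up, 2 mm of play either side. Its back wall (-x side) is 70 mm tall, its front lip 36 mm, so the top 40 mm of each wheel (63 + 48 = 111 mm) stands free. Origin: centre of its underside, z up.
- machine: Fixed green honing machine, a box 220 x 200 x 75 mm (x, y, z) with a steel top; origin at the centre of its underside, z up. The spindle stands upright at the middle of its top.
- seat (a point): Spindle axis at the top of a steel flange 68 mm across, 83 mm above the bench, 8 mm above the machine's top; machine's axes. On it a yellow drive bar, 52 mm long, 10 wide, 8 tall, through the axis; its angle is unreported, within 35 degrees of the machine's x axis, and stiff to turn (0.9 N m). Home: wheel's origin at this point; while the bar is not in the slot the wheel stays 8 mm too high.
- spindle_tip (a point): Top of the steel spindle, 62 mm above the seat. The spindle is 13 mm in diameter, its top 8 mm tapering to 5 mm.
- mallet: Bystander: round wooden mallet standing on its head, 88 mm across, 270 mm tall; origin at the centre of its underside.
- gouge: Bystander: gouge with brown handle lying along its x axis, 250 mm long, 26 mm wide; origin under its ferrule.
- skew_chisel: Bystander: chisel with pale handle lying along its x axis, 250 mm long; origin under its ferrule.
- paste_jar: Bystander: green jar of honing paste, 60 mm across, 55 mm tall; origin at the centre of its underside.
- slipstone: Bystander: grey sharpening stone 100 x 45 x 14 mm; origin at the centre of its underside.
- carving: Bystander: half-carved wood block 150 x 70 x 63 mm; origin at the centre of its underside.
There are look-alikes about, which are no part of the job. Of the things like the leather_wheel, leave any that is purple or turquoise; of the rest the larger one is meant.

How it is judged:
On the way:
1. the leather wheel lies flat on the bench, hub up, let go (angle between leather_wheel's own z axis and vertical below 0.1 rad and height (world z) of leather_wheel below 0.02 m and contact force between the fingers and leather_wheel below 0.1 N and linear speed of leather_wheel below 0.03 m/s), for 0.2 s.
At the end, for the whole second after the job is handed in: The leather wheel is on the spindle, hub up (within 0.06 rad of upright), centred within 5 mm, its underside within 3 mm of the flange (bar in the slot), at rest and let go; the rubber wheel not moved by more than 15 mm, no other bystander by more than 30 mm (horizontal distance between leather_wheel and seat below 0.005 m and z of leather_wheel in the frame of seat between -0.003 and 0.003 m and angle between leather_wheel's own z axis and vertical below 0.06 rad and linear speed of leather_wheel below 0.02 m/s); the robot touches nothing.
It fails at once if the black rubber wheel is moved by more than 15 mm (distance of rubber_wheel from where it was at the start of the episode above 0.015 m).
It fails at once if any other loose thing on the bench is moved by more than 30 mm (distance of any of mallet, gouge, skew_chisel, paste_jar, slipstone, carving from where it was at the start of the episode above 0.03 m).
It also fails if it takes over 67 s, if anything falls off the work surface, if the arm or the gripper's body presses on something with over 40 N, if the wrist force passes 120 N, or if a joint passes its speed limit or range.

## Working session

There is one attempt and no reset: what is moved stays moved. The work goes in short steps, Python scripts to look and compute and a tool call to move; the robot and the scene stay as the last step left them, time stands still between calls to the robot, and variables do not carry over. Pictures are saved under pics/ and viewed, at most 10 in all, crops included, and the job is handed in when it is done.

Besides the shell and the picture viewer there is one more tool, called after "Request:" by a JSON object that holds its "op" and its "data". play_rows: Moves the arm, as the interface text tells. Its arguments: {"type":"object","properties":{"gripper":{"type":"array","items":{"type":"number"}},"delta_pos":{"type":"array","items":{"type":"array","items":{"type":"number"}}},"turn":{"type":"array","items":{"type":"array","items":{"type":"number"}}},"squeeze":{"type":"number"}},"required":["gripper","delta_pos","turn"]}

```bash
mkdir -p pics; cat > h.py <<'E'
import numpy as np, cv2
from rig import robot
from scipy.spatial.transform import Rotation as Ro
def cam(n):
    c=robot.camera(n); H,W=c['color'].shape[:2]
    c['f']=H/2/np.tan(np.radians(c['vfov'])/2); c['R']=np.array(c['R']);c['t']=np.array(c['t']); c['o']=-c['R'].T@c['t']; return c
def ray(c,u,v):
    d=c['R'].T@np.array([(u-c['cx'])/c['f'],(v-c['cy'])/c['f'],1]); return d/np.linalg.norm(d)
def onz(c,u,v,z):
    d=ray(c,u,v); return c['o']+d*(z-c['o'][2])/d[2]
def proj(c,X):
    p=c['R']@np.array(X)+c['t']; return c['f']*p[:2]/p[2]+[c['cx'],c['cy']]
def cross(c1,p1,c2,p2):
    a,b=ray(c1,*p1),ray(c2,*p2); s=np.linalg.lstsq(np.c_[a,-b],c2['o']-c1['o'],rcond=None)[0]
    A=c1['o']+a*s[0];B=c2['o']+b*s[1]; return (A+B)/2,np.linalg.norm(A-B)
E
python3 - <<'E'
from h import *
a=cam('scene');b=cam('top')
for n,c in(('scene',a),('top',b)):
    cv2.imwrite(f'pics/{n}0.png',c['color'][:,:,::-1]); print(n,c['vfov'],c['cx'],c['cy'],c['o'],c['R'][2])
import pickle;pickle.dump((a,b),open('c0.pkl','wb'))
o=robot.get_obs();print(o)
E
```

```text
scene 45.628260851500784 260.070984362527 190.54793604896474 [ 1.62438864 -0.028923    1.18722539] [-0.71520787  0.00926465 -0.69885039]
top 47.32351832698598 256.3999044258092 181.55778171877373 [0.40268601 0.01896745 1.67229804] [ 0.09073081 -0.00266123 -0.9958719 ]
{'time': 0.1, 'q': array([ 9.54504220e-01,  5.28346745e-01,  1.43379290e+00,  1.17192710e-05,
        1.18142492e+00, -1.78474407e-01]), 'joint_velocities': array([-0.00095663, -0.00314877, -0.00210752,  0.00070628, -0.00080044,
       -0.00130332]), 'joint_torque': array([-6.94222072e-04, -4.40988743e+01, -1.77148211e+01,  6.34201895e-02,
        5.34134475e-02, -4.68711244e-05]), 'position': array([0.26453663, 0.56551011, 0.2216798 ]), 'tool_rot': array([ 2.17166714e-01,  9.76134031e-01, -9.07029731e-04, -3.86568145e-04]), 'ft_force': array([-0.21064273, -0.80974111,  0.07957384]), 'moment': array([-0.02784718,  0.01797772,  0.04723095]), 'grip_force': 0.0, 'grip_width': 0.08709524294256529}
```

View pics/scene0.png

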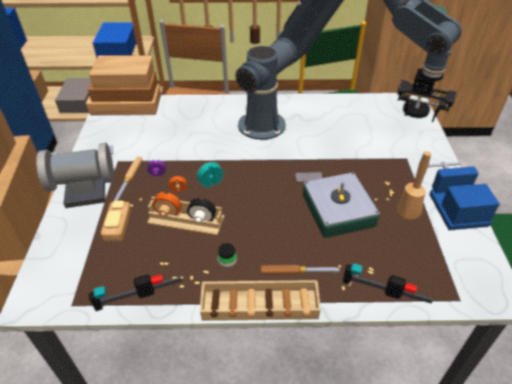

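View pics/top0.png

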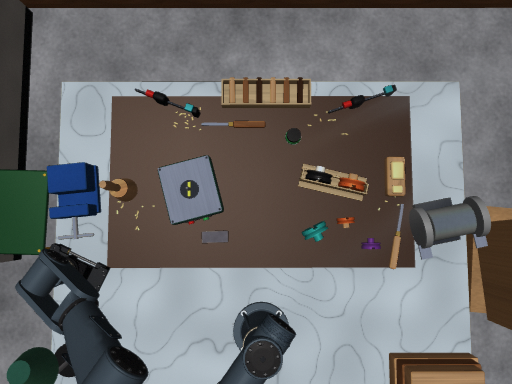

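The things that could be taken for the leather wheel are:
- orange wheel in the rack: scene (166,203), top (352,183)
- small orange wheel: scene (177,183), top (345,222)
- turquoise wheel: scene (209,174)
- purple wheel: scene (156,168)
- black rubber wheel: scene (202,210)

I choose the larger orange one, in the rack. The spindle and yellow bar are at top (189,189), scene (341,197).

```bash
python3 - <<'E'
from h import *
import pickle
a,b=pickle.load(open('c0.pkl','rb'))
A=cv2.resize(a['color'][160:240,140:240],(400,320),interpolation=3)
B=cv2.resize(b['color'][155:205,290:380],(400,222),interpolation=3)
C=cv2.resize(b['color'][150:235,150:230],(400,425),interpolation=3)
D=cv2.resize(a['color'][165:245,295:385],(360,320),interpolation=3)
im=np.zeros((600,800,3),np.uint8); im[:270,:338]=cv2.resize(A,(338,270)); im[275:497,:400]=B; im[:340,400:720]=cv2.resize(C,(320,340)); im[345:590,405:681]=cv2.resize(D,(276,245))
cv2.imwrite('pics/crop1.png',im[:,:,::-1])
def blob(c,lo,hi,box):
    h=cv2.cvtColor(c['color'],cv2.COLOR_RGB2HSV); m=cv2.inRange(h,lo,hi); k=np.zeros_like(m);x0,y0,x1,y1=box;k[y0:y1,x0:x1]=1;m*=k
    n,l,s,ce=cv2.connectedComponentsWithStats(m); i=1+np.argmax(s[1:,4]); 
    return m,s[i],ce[i],np.argwhere(l==i)[:,::-1]
m,s,ce,p=blob(b,(4,150,90),(18,255,255),(335,165,372,205));print('orange top',s,ce,cv2.minAreaRect(p.astype(np.float32)))
m,s,ce,p=blob(a,(4,150,90),(18,255,255),(148,190,190,220));print('orange scene',s,ce)
m,s,ce,p=blob(b,(20,120,120),(35,255,255),(175,170,205,205));print('bar top',s,ce); q=np.argwhere(m)[:,::-1];print(q.mean(0),cv2.minAreaRect(q.astype(np.float32)))
w=np.array([onz(b,u,v,.09)[:2] for u,v in q]); print(w.mean(0)); e,v=np.linalg.eigh(np.cov(w.T)); print(np.degrees(np.arctan2(v[1,1],v[0,1])),e)
# rack tan mask
m,s,ce,p=blob(b,(10,40,130),(25,150,255),(292,155,375,205));print('rack',s,ce,cv2.minAreaRect(p.astype(np.float32)))
# steel top gray
m,s,ce,p=blob(b,(95,10,100),(130,90,200),(150,145,230,235));r=cv2.minAreaRect(p.astype(np.float32));print('top',s,ce,r)
bx=cv2.boxPoints(r);W=np.array([onz(b,*x,.075)[:2] for x in bx]);print(W,W.mean(0),np.linalg.norm(W-np.roll(W,1,0),axis=1))
E
```

```text
orange top [338 177  27  13 199] [351.67839196 182.87437186] ((351.26922607421875, 182.6538543701172), (25.495098114013672, 9.021342277526855), 11.309932708740234)
orange scene [152 190  34  25 386] [168.83419689 199.57772021]
bar top [188 182   3   5  14] [188.92857143 184.14285714]
[188.92857143 188.64285714] ((189.0, 188.5), (13.0, 2.0), 90.0)
[0.52158884 0.25899479]
-178.89379918844233 [8.63841845e-06 3.01773362e-04]
rack [298 181  65  20 341] [330.15249267 190.47800587] ((330.2359619140625, 190.47750854492188), (65.28421020507812, 5.171769142150879), 12.994616508483887)
top [ 158  156   64   68 2660] [189.09473684 189.11353383] ((189.04318237304688, 189.16842651367188), (57.1263313293457, 52.20849609375), 75.61860656738281)
[[0.59892972 0.38049398]
 [0.64663125 0.19539615]
 [0.44327254 0.14216747]
 [0.39671219 0.32532697]] [0.52138642 0.26084614] [0.20960756 0.1911456  0.21020956 0.18898484]
```

View pics/crop1.png

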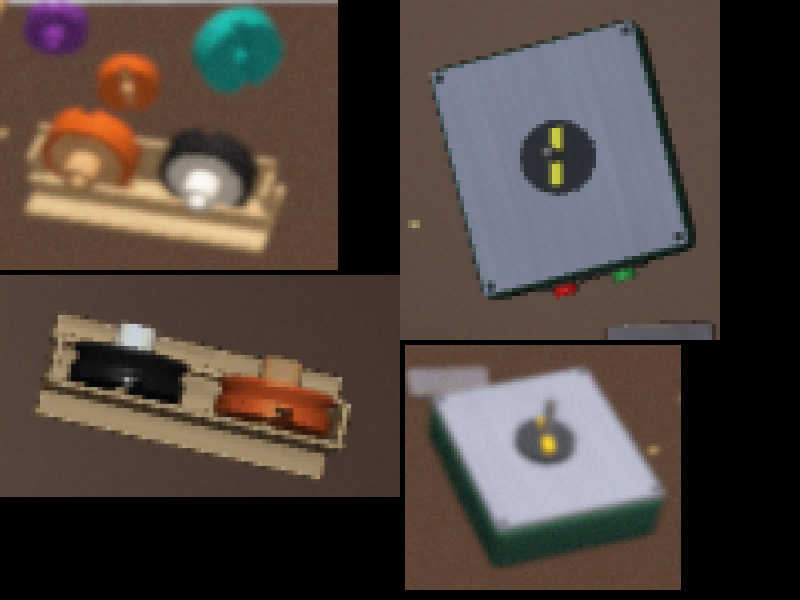

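```bash
cat > ov.py <<'E'
from h import *
import pickle
a,b=pickle.load(open('c0.pkl','rb'))
c0=onz(b,351.3,182.7,.1); print('c',c0)
yaw=np.radians(-12.); x=np.array([np.cos(yaw),np.sin(yaw),0]); y=np.array([-x[1],x[0],0]); z=np.array([0,0,1.])
C=np.array([c0[0],c0[1],.063])   # mid-disc centre
R=C-x*0+y*62; 
th=np.linspace(0,2*np.pi,73)
def circ(off,r): return [C+x*off+r*(np.cos(t)*y+np.sin(t)*z) for t in th]
outs=[]
for c,box in((a,(140,170,240,240)),(b,(290,150,380,205))):
    s=7; x0,y0,x1,y1=box; im=cv2.resize(c['color'][y0:y1,x0:x1],None,fx=s,fy=s,interpolation=2)
    for pts,col in((circ(-.015,.048),(255,255,255)),(circ(.015,.048),(0,255,0)),(circ(.039,.017),(0,0,255))):
        P=np.array([(proj(c,p)-[x0,y0]+.5)*s for p in pts],np.int32); cv2.polylines(im,[P],True,col,1)
    RC=C+y*.062-z*.063
    for X in(RC+x*i*.045+y*j*.125+z*h for i in(-1,1)for j in(-1,1)for h in(0,.036 if i>0 else .07)):
        cv2.circle(im,tuple(((proj(c,X)-[x0,y0]+.5)*s).astype(int).tolist()),3,(255,0,255),-1)
    outs.append(im)
w=max(o.shape[1] for o in outs); outs=[cv2.copyMakeBorder(o,0,0,0,w-o.shape[1],0) for o in outs]
im=np.vstack(outs); im=cv2.resize(im,None,fx=min(1,600/im.shape[0]),fy=min(1,600/im.shape[0])); cv2.imwrite('pics/ov.png',im[:,:,::-1])
# spindle tip check
for X in([.5214,.2605,.145],[.5214,.2605,.083]): print(proj(a,X),proj(b,X))
E
python3 ov.py
```

```text
c [ 0.5411312  -0.32726282  0.1       ]
[342.67170058 182.00436566] [186.12224133 187.5181232 ]
[340.40768552 195.18950217] [188.80421519 188.83464459]
```

View pics/ov.png

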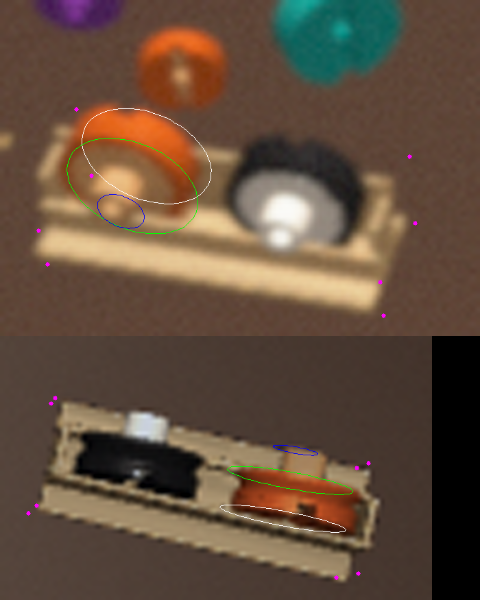

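```bash
cat >> h.py <<'E'
def Rdown(ang):  # tool down, tool y at azimuth ang (deg)
    a=np.radians(ang); y=np.array([np.cos(a),np.sin(a),0]); z=np.array([0,0,-1.]); return np.c_[np.cross(y,z),y,z]
def plan(P,R,o=None):
    o=o or robot.get_obs(); R0=Ro.from_quat(o['tool_rot']).as_matrix()
    d=R0.T@(np.array(P)-o['position'])*100; w=Ro.from_matrix(R0.T@R).as_rotvec()
    print('delta',d.round(2),'turn',w.round(3),'rows>=',max(np.linalg.norm(d)/6.25,np.degrees(np.linalg.norm(w))/10.7).__round__(1))
def st():
    o=robot.get_obs(); R=Ro.from_quat(o['tool_rot']).as_matrix()
    print('t',round(o['time'],2),'p',o['position'].round(4),'yaz',np.degrees(np.arctan2(R[1,1],R[0,1])).round(1),'z',R[:,2].round(3),'q',o['q'].round(2),'F',o['ft_force'].round(1),'M',o['moment'].round(2),'w',round(o['grip_width'],4),'gf',round(o['grip_force'],1)); return o
E
python3 - <<'E'
from h import *
import pickle
a,b=pickle.load(open('c0.pkl','rb'))
yaw=np.radians(-13.3); x=np.array([np.cos(yaw),np.sin(yaw),0]); y=np.array([-x[1],x[0],0])
C=np.array([.538,-.332,.063])
n=onz(b,353.5,186.2,.108); print('notch along y,x',(n-C)@y,(n-C)@x)
for off in(-.020,.020):
    G=C+y*off; print(off,G); plan([G[0],G[1],.20],Rdown(-13.3))
st()
E
```

```text
notch along y,x -0.0034253642820124344 -0.009649410945151562
-0.02 [ 0.53339901 -0.35146358  0.063     ]
delta [-63.23 -71.64   2.28] turn [-2.000e-03  1.000e-03  1.365e+00] rows>= 15.3
0.02 [ 0.54260099 -0.31253642  0.063     ]
delta [-62.41 -67.73   2.28] turn [-2.000e-03  1.000e-03  1.365e+00] rows>= 14.7
t 0.1 p [0.2645 0.5655 0.2217] yaz 64.9 z [-0.001 -0.002 -1.   ] q [ 0.95  0.53  1.43  0.    1.18 -0.18] F [-0.2 -0.8  0.1] M [-0.03  0.02  0.05] w 0.0871 gf 0.0
```

Request:
{"op": "play_rows", "data": {"gripper": [-1,-1,-1,-1,-1,-1,-1,-1,-1,-1,-1,-1], "delta_pos": [[-4,-4.5,0],[-8,-9,0],[-12,-13.5,0],[-16,-18,0],[-20,-22.5,0],[-24,-27,0],[-28,-31.5,0],[-32,-36,0],[-36,-40.5,0],[-40,-45,0],[-44,-49.5,0],[-48,-54,0]], "turn": [[0,0,0.1],[0,0,0.2],[0,0,0.3],[0,0,0.4],[0,0,0.5],[0,0,0.6],[0,0,0.7],[0,0,0.8],[0,0,0.9],[0,0,1.0],[0,0,1.1],[0,0,1.2]], "squeeze": 10}}

```text
time: 1.6
position: [0.4708, -0.1285, 0.2224]
tool_rot: [0.732, 0.682, 0.0, -0.0]
ft_force: [1.2, 1.2, -0.2]
grip_width: 0.0871
grip_force: 0.0
```

```bash
python3 -c "
from h import *
st();plan([.5338,-.3495,.13],Rdown(-13.3));plan([.5338,-.3495,.078],Rdown(-13.3))"
```

```text
t 1.6 p [ 0.4708 -0.1285  0.2224] yaz -4.1 z [-0.  0. -1.] q [-0.5   0.34  1.77  0.    1.03 -0.43] F [ 1.2  1.2 -0.2] M [-0.06  0.02  0.01] w 0.0871 gf 0.0
delta [-21.6    7.85   9.23] turn [-0.    -0.     0.161] rows>= 4.0
delta [-21.61   7.85  14.43] turn [-0.    -0.     0.161] rows>= 4.3
```

Request:
{"op": "play_rows", "data": {"gripper": [-1,-1,-1,-1,-1,-1,-1,-1,-1,-1], "delta_pos": [[-5.4,2,0],[-10.8,4,0],[-16.2,6,0],[-21.6,7.85,2],[-21.6,7.85,5],[-21.6,7.85,8],[-21.6,7.85,11],[-21.6,7.85,14],[-21.6,7.85,14.4],[-21.6,7.85,14.4]], "turn": [[0,0,0.04],[0,0,0.08],[0,0,0.12],[0,0,0.16],[0,0,0.16],[0,0,0.16],[0,0,0.16],[0,0,0.16],[0,0,0.16],[0,0,0.16]]}}

```text
time: 2.85
position: [0.5347, -0.3474, 0.0787]
tool_rot: [0.783, 0.622, 0.0, -0.0]
ft_force: [0.7, 0.2, -1.1]
grip_width: 0.0869
grip_force: 0.0
```

```bash
python3 -c "
from h import *
st()
for n,b in(('scene',(130,140,250,240)),('top',(290,140,400,225))):
  c=cam(n);x0,y0,x1,y1=b;cv2.imwrite('pics/g_%s.png'%n,cv2.resize(c['color'][y0:y1,x0:x1,::-1],(480,300),interpolation=2))
a=np.vstack([cv2.imread('pics/g_scene.png'),cv2.imread('pics/g_top.png')]);cv2.imwrite('pics/g.png',a)"
```

```text
t 2.85 p [ 0.5347 -0.3474  0.0787] yaz -13.0 z [ 0.  0. -1.] q [-0.75  0.72  1.51  0.    0.91 -0.52] F [ 0.7  0.2 -1.1] M [-0.1   0.04 -0.07] w 0.0869 gf 0.0
```

View pics/g.png

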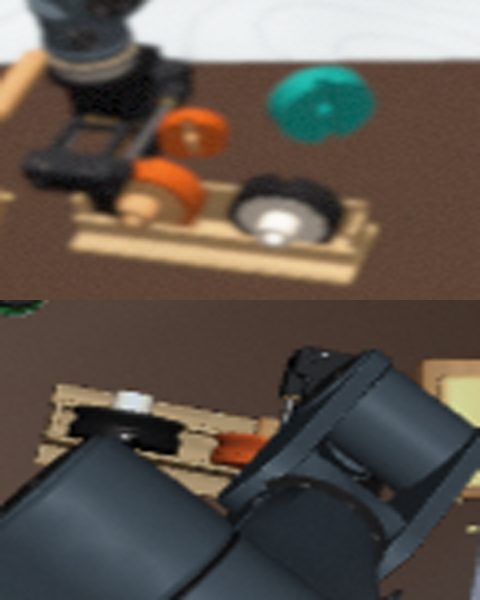

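The picture shows the fingers astride the −y side of the orange wheel's top (scene crop ≈ (120,190)). I close gently.

Request:
{"op": "play_rows", "data": {"gripper": [1,1,1,1,1,1], "delta_pos": [[0,0,0],[0,0,0],[0,0,0],[0,0,0],[0,0,0],[0,0,0]], "turn": [[0,0,0],[0,0,0],[0,0,0],[0,0,0],[0,0,0],[0,0,0]], "squeeze": 6}}

```text
time: 3.7
position: [0.5349, -0.3475, 0.0787]
tool_rot: [0.783, 0.622, 0.0, 0.0]
ft_force: [-0.2, -0.4, 0.4]
grip_width: 0.0349
grip_force: 0.5
```

```bash
python3 -c "
from h import *
st()"
```

```text
t 3.7 p [ 0.5349 -0.3475  0.0787] yaz -13.0 z [ 0.001 -0.001 -1.   ] q [-0.75  0.72  1.51  0.    0.91 -0.52] F [-0.2 -0.4  0.4] M [-0.11 -0.08 -0.04] w 0.0349 gf 0.5
```

Request:
{"op": "play_rows", "data": {"gripper": [1,1,1,1], "delta_pos": [[0,0,0],[0,0,0],[0,0,0],[0,0,0]], "turn": [[0,0,0],[0,0,0],[0,0,0],[0,0,0]], "squeeze": 40}}

```text
time: 4.2
position: [0.5349, -0.3475, 0.0787]
tool_rot: [0.783, 0.622, 0.0, 0.0]
ft_force: [1.2, -0.4, 1.5]
grip_width: 0.0293
grip_force: 40.0
```

```bash
python3 -c "
from h import *
st()"
```

```text
t 4.2 p [ 0.5349 -0.3475  0.0787] yaz -13.0 z [ 0.001 -0.001 -1.   ] q [-0.75  0.72  1.51  0.    0.91 -0.52] F [ 1.2 -0.4  1.5] M [-0.21 -0.25 -0.04] w 0.0293 gf 40.0
```

Gripped at 30 mm with almost no side load. Lift straight up.

Request:
{"op": "play_rows", "data": {"gripper": [1,1,1,1,1,1,1], "delta_pos": [[0,0,-1],[0,0,-3],[0,0,-6],[0,0,-10],[0,0,-15],[0,0,-18],[0,0,-18]], "turn": [[0,0,0],[0,0,0],[0,0,0],[0,0,0],[0,0,0],[0,0,0],[0,0,0]]}}

```text
time: 5.08
position: [0.5351, -0.3479, 0.261]
tool_rot: [0.783, 0.623, 0.0, 0.002]
ft_force: [-0.2, -0.2, -3.0]
grip_width: 0.0297
grip_force: 40.1
```

```bash
python3 -c "
from h import *
st()
def Rt(az,th):  # tilt: tool z from down toward azimuth az by th deg
    return Rdown(az)@Ro.from_rotvec([-np.radians(th),0,0]).as_matrix()
plan([.58,-.0,.25],Rdown(0));plan([.60,0,.25],Rt(0,55))"
```

```text
t 5.08 p [ 0.5351 -0.3479  0.261 ] yaz -13.0 z [ 0.003 -0.003 -1.   ] q [-0.75  0.51  1.36 -0.    1.27 -0.52] F [-0.2 -0.2 -3. ] M [-0.12  0.04 -0.06] w 0.0297 gf 40.1
delta [34.91 -3.46  1.  ] turn [ 0.004  0.003 -0.227] rows>= 5.6
delta [35.36 -1.51  1.01] turn [-0.952  0.112 -0.208] rows>= 5.7
```

Request:
{"op": "play_rows", "data": {"gripper": [1,1,1,1,1,1,1,1,1], "delta_pos": [[3,0,0],[8,-0.7,0],[13,-1.3,0],[18,-1.8,0],[23,-2.3,0],[28,-2.8,0],[33,-3.2,0],[34.9,-3.4,0],[34.9,-3.4,0]], "turn": [[0,0,0],[0,0,-0.04],[0,0,-0.08],[0,0,-0.12],[0,0,-0.16],[0,0,-0.2],[0,0,-0.227],[0,0,-0.227],[0,0,-0.227]]}}

```text
time: 6.2
position: [0.5787, 0.0015, 0.2567]
tool_rot: [0.706, 0.708, -0.001, -0.001]
ft_force: [-0.3, -0.4, -2.8]
grip_width: 0.0298
grip_force: 40.2
```

Request:
{"op": "play_rows", "data": {"gripper": [1,1,1,1,1,1,1,1,1,1], "delta_pos": [[0,0,0],[0,0,0],[0,0,0],[0,0,0],[0,0,0],[0,0,0],[0,0,0],[0,0,0],[0,0,0],[0,0,0]], "turn": [[-0.1,0,0],[-0.2,0,0],[-0.3,0,0],[-0.4,0,0],[-0.5,0,0],[-0.6,0,0],[-0.7,0,0],[-0.8,0,0],[-0.9,0,0],[-0.9,0,0]]}}

```text
time: 7.45
position: [0.5808, 0.0251, 0.2551]
tool_rot: [0.642, 0.665, 0.297, 0.239]
ft_force: [0.3, 1.3, -3.3]
grip_width: 0.0297
grip_force: 40.1
```

```bash
python3 -c "
from h import *
st()"
```

```text
t 7.45 p [0.5808 0.0251 0.2551] yaz -0.1 z [ 0.699  0.088 -0.71 ] q [-0.31  0.29  2.11  1.54  0.3  -1.76] F [ 0.3  1.3 -3.3] M [-0.25  0.93  0.07] w 0.0297 gf 40.1
```

```bash
cat >> h.py <<'E'
def Rt(az,th): return Rdown(az)@Ro.from_rotvec([-np.radians(th),0,0]).as_matrix()
E
python3 -c "
from h import *
plan([.60,0,.22],Rt(0,60))"
```

```text
delta [-2.84 -1.09  3.62] turn [-0.269 -0.087 -0.013] rows>= 1.5
```

Request:
{"op": "play_rows", "data": {"gripper": [1,1,1,1,1,1], "delta_pos": [[0,-0.8,2],[0,-1.6,3.9],[0,-1.6,3.9],[0,-1.6,3.9],[0,-1.6,3.9],[0,-1.6,3.9]], "turn": [[-0.08,0,0],[-0.15,0,0],[-0.15,0,0],[-0.15,0,0],[-0.15,0,0],[-0.15,0,0]]}}

```text
time: 8.2
position: [0.5974, 0.0295, 0.217]
tool_rot: [0.622, 0.641, 0.346, 0.286]
ft_force: [-0.4, -1.3, -3.1]
grip_width: 0.0298
grip_force: 40.1
```

```bash
python3 -c "
from h import *
st()"
```

```text
t 8.2 p [0.5974 0.0295 0.217 ] yaz -1.4 z [ 0.797  0.088 -0.597] q [-0.31  0.46  2.21  2.44  0.53 -2.69] F [-0.4 -1.3 -3.1] M [-0.25  1.02  0.02] w 0.0298 gf 40.1
```

```bash
python3 -c "
from h import *
plan([.60,.02,.18],Rt(-28,55))
C=Rt(0,60); d=C.T@np.array([0,.02,-.04])*100; print(d, Ro.from_matrix(C.T@Rt(-28,55)).as_rotvec())"
```

```text
delta [-1.2  -2.79  2.33] turn [-0.047 -0.483  0.272] rows>= 3.0
[ 2.         -3.46410162  2.        ] [ 0.08552233 -0.41228752  0.26265612]
```

Request:
{"op": "play_rows", "data": {"gripper": [1,1,1,1,1,1,1], "delta_pos": [[0,-0.6,0.4],[0,-1.2,0.8],[0,-1.8,1.3],[0,-2.4,1.8],[0,-3,2.2],[0,-3,2.2],[0,-3,2.2]], "turn": [[0,-0.09,0.05],[0,-0.18,0.1],[0,-0.27,0.16],[0,-0.36,0.22],[0,-0.45,0.27],[0,-0.45,0.27],[0,-0.45,0.27]]}}

```text
time: 9.07
position: [0.5911, -0.0265, 0.1978]
tool_rot: [0.764, 0.49, 0.3, 0.293]
ft_force: [-0.1, 0.6, -2.6]
grip_width: 0.0294
grip_force: 40.1
```

```bash
python3 -c "
from h import *
o=st();R=Ro.from_quat(o['tool_rot']).as_matrix();print(R.round(3))"
```

```text
t 9.07 p [ 0.5911 -0.0265  0.1978] yaz -31.2 z [ 0.746 -0.153 -0.648] q [-0.25  0.48  2.19  3.04  0.4  -2.85] F [-0.1  0.6 -2.6] M [ 0.01  1.05 -0.01] w 0.0294 gf 40.1
[[ 0.339  0.573  0.746]
 [ 0.925 -0.347 -0.153]
 [ 0.172  0.742 -0.648]]
```

```bash
python3 -c "
from h import *
plan([.60,0,.15],Rt(-47,52));plan([.60,0,.15],Rt(-55,52))"
```

```text
delta [ 1.93 -3.96  3.36] turn [-0.093 -0.469  0.168] rows>= 2.7
delta [ 1.93 -3.96  3.36] turn [-0.105 -0.575  0.258] rows>= 3.4
```

Request:
{"op": "play_rows", "data": {"gripper": [1,1,1,1,1,1,1], "delta_pos": [[0.4,-0.8,0.7],[0.8,-1.6,1.4],[1.2,-2.4,2.1],[1.6,-3.2,2.8],[1.9,-4,3.4],[1.9,-4,3.4],[1.9,-4,3.4]], "turn": [[0,-0.1,0.05],[-0.03,-0.2,0.1],[-0.05,-0.3,0.15],[-0.08,-0.4,0.2],[-0.1,-0.5,0.22],[-0.1,-0.52,0.22],[-0.1,-0.52,0.22]]}}

```text
time: 9.95
position: [0.4845, -0.0356, 0.0607]
tool_rot: [0.842, 0.286, 0.215, 0.404]
ft_force: [-0.1, -0.1, -3.6]
grip_width: 0.0296
grip_force: 40.1
```

```bash
python3 -c "
from h import *
o=st();R=Ro.from_quat(o['tool_rot']).as_matrix();print(R.round(3))"
```

```text
t 9.95 p [ 0.4845 -0.0356  0.0607] yaz -58.9 z [ 0.593 -0.557 -0.581] q [ 0.08  0.97  2.32  3.9   1.05 -2.85] F [-0.1 -0.1 -3.6] M [0.54 0.95 0.06] w 0.0296 gf 40.1
[[ 0.744  0.308  0.593]
 [ 0.655 -0.51  -0.557]
 [ 0.131  0.803 -0.581]]
```

Request:
{"op": "play_rows", "data": {"gripper": [1,1], "delta_pos": [[0,0,0],[0,0,0]], "turn": [[0,0,0],[0,0,0]]}}

```text
time: 10.2
position: [0.485, -0.0364, 0.0618]
tool_rot: [0.842, 0.285, 0.216, 0.404]
ft_force: [0.6, 0.3, -2.5]
grip_width: 0.0297
grip_force: 40.1
```

```bash
python3 -c "
from h import *
o=st();R=Ro.from_quat(o['tool_rot']).as_matrix();print(R.T@[0,0,-.5])
c=cam('scene');cv2.imwrite('pics/l.png',cv2.resize(c['color'][90:250,180:360,::-1],(720,600),interpolation=2))"
```

```text
t 10.2 p [ 0.485  -0.0364  0.0618] yaz -59.1 z [ 0.594 -0.557 -0.581] q [ 0.07  0.96  2.32  3.9   1.05 -2.85] F [ 0.6  0.3 -2.5] M [0.53 0.87 0.  ] w 0.0297 gf 40.1
[-0.06655423 -0.4015097   0.29044879]
```

View pics/l.png

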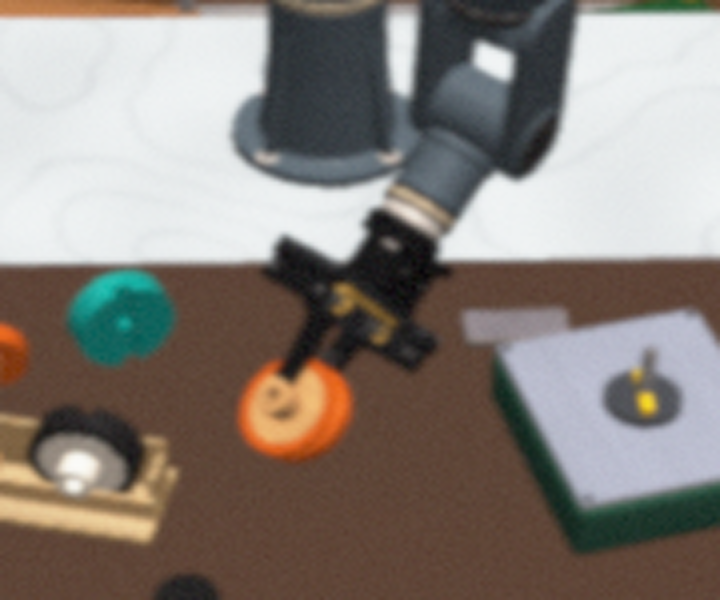

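Request:
{"op": "play_rows", "data": {"gripper": [1,1,1], "delta_pos": [[0,-0.4,0.3],[0,-0.7,0.5],[0,-0.7,0.5]], "turn": [[0,0,0],[0,0,0],[0,0,0]]}}

```text
time: 10.62
position: [0.4842, -0.036, 0.0524]
tool_rot: [0.843, 0.285, 0.214, 0.404]
ft_force: [-0.8, 0.7, -3.7]
grip_width: 0.0297
grip_force: 40.1
```

```bash
python3 -c "
from h import *
o=st();R=Ro.from_quat(o['tool_rot']).as_matrix();print(R.round(3))"
```

```text
t 10.62 p [ 0.4842 -0.036   0.0524] yaz -58.9 z [ 0.591 -0.558 -0.583] q [ 0.08  0.99  2.32  3.9   1.07 -2.84] F [-0.8  0.7 -3.7] M [0.59 0.91 0.06] w 0.0297 gf 40.1
[[ 0.746  0.308  0.591]
 [ 0.653 -0.511 -0.558]
 [ 0.13   0.802 -0.583]]
```

Request:
{"op": "play_rows", "data": {"gripper": [0.2,0.1,0,0,0], "delta_pos": [[0,0,0],[0,0,0],[0,0,0],[0,0,0],[0,0,0]], "turn": [[0,0,0],[0,0,0],[0,0,0],[0,0,0],[0,0,0]]}}

```text
time: 11.25
position: [0.4839, -0.0359, 0.0527]
tool_rot: [0.843, 0.285, 0.214, 0.404]
ft_force: [-1.0, -0.1, -1.3]
grip_width: 0.0432
grip_force: 0.5
```

Request:
{"op": "play_rows", "data": {"gripper": [0,0,0,0,0,0,0,0,0], "delta_pos": [[0,0,-0.8],[0,0,-1.6],[0,0,-2.4],[0,0,-3.2],[0,0,-4],[0,0,-5],[0,0,-7],[0,0,-9],[0,0,-9]], "turn": [[0,0,0],[0,0,0],[0,0,0],[0,0,0],[0,0,0],[0,0,0],[0,0,0],[0,0,0],[0,0,0]]}}

```text
time: 12.38
position: [0.4278, 0.0136, 0.1036]
tool_rot: [0.842, 0.286, 0.216, 0.403]
ft_force: [1.2, -0.8, -0.2]
grip_width: 0.0438
grip_force: 0.0
```

```bash
python3 -c "
from h import *
o=st()
a=cam('scene');b=cam('top')
A=cv2.resize(a['color'][140:220,200:300,::-1],(600,480),interpolation=2);cv2.imwrite('pics/m.png',A);cv2.imwrite('pics/mt.png',b['color'][:,:,::-1])
import pickle;pickle.dump((a,b),open('c1.pkl','wb'))"
```

```text
t 12.38 p [0.4278 0.0136 0.1036] yaz -59.0 z [ 0.595 -0.555 -0.581] q [ 0.27  0.86  2.4   4.09  1.02 -2.85] F [ 1.2 -0.8 -0.2] M [ 0.23  0.42 -0.02] w 0.0438 gf 0.0
```

View pics/m.png

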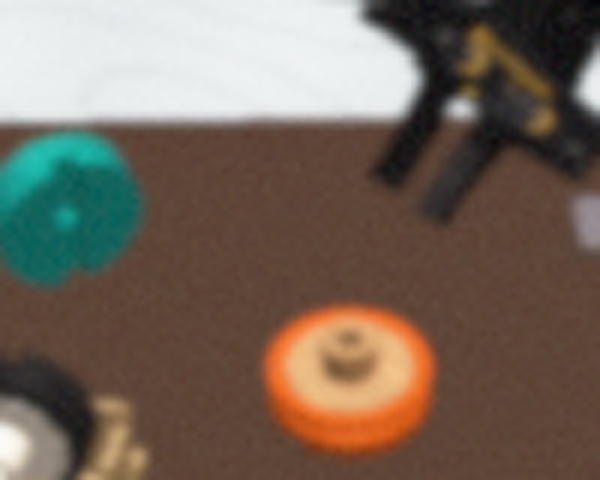

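```bash
python3 - <<'E'
from h import *
import pickle
a,b=pickle.load(open('c1.pkl','rb'))
for n,c,box in(('s',a,(235,180,280,225)),('t',b,(200,120,330,260))):
    h=cv2.cvtColor(c['color'],cv2.COLOR_RGB2HSV);m=cv2.inRange(h,(4,140,70),(18,255,255));k=np.zeros_like(m);x0,y0,x1,y1=box;k[y0:y1,x0:x1]=1;m*=k
    nn,l,s,ce=cv2.connectedComponentsWithStats(m); 
    if nn>1:
        i=1+np.argmax(s[1:,4]);p=np.argwhere(l==i)[:,::-1].astype(np.float32);print(n,s[i],cv2.minEnclosingCircle(p)); u,v=cv2.minEnclosingCircle(p)[0]; print(onz(c,u,v,.03),onz(c,u,v,.015))
B=b['color'][150:250,230:330,::-1];cv2.imwrite('pics/mt.png',cv2.resize(B,(500,500),interpolation=2))
plan([.5,-.03,.28],Rdown(-45))
plan([.5,-.03,.28],Rt(-45,30))
E
```

```text
s [243 190  30  27 413] ((257.637939453125, 202.5), 15.050641059875488)
[ 0.50036226 -0.02304286  0.03      ] [ 0.48579259 -0.02296664  0.015     ]
t [254 185  26  26 218] ((266.3333435058594, 197.6666717529297), 12.982995986938477)
[ 0.49156075 -0.02255094  0.03      ] [ 0.49237249 -0.02293015  0.015     ]
delta [ 4.84 18.59 -3.67] turn [ 0.947 -0.095 -0.122] rows>= 5.1
delta [ 4.84 18.59 -3.67] turn [ 0.424 -0.058 -0.138] rows>= 3.1
```

View pics/mt.png

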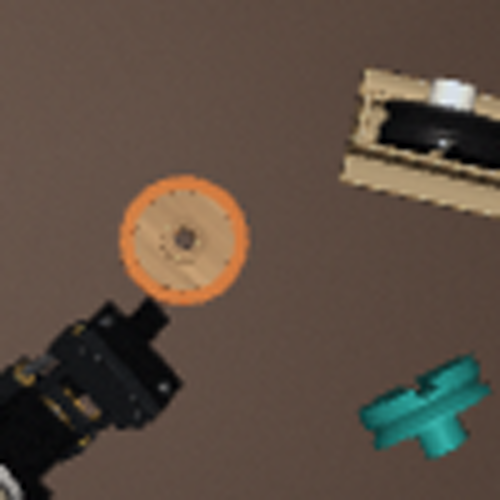

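Request:
{"op": "play_rows", "data": {"gripper": [-1,-1,-1,-1,-1,-1,-1,-1,-1,-1,-1,-1], "delta_pos": [[0,3,-2],[0,7,-4],[1,11,-4],[2,15,-4],[3,18,-3.7],[4,18.6,-3.7],[4.8,18.6,-3.7],[4.8,18.6,-3.7],[4.8,18.6,-3.7],[4.8,18.6,-3.7],[4.8,18.6,-3.7],[4.8,18.6,-3.7]], "turn": [[0,0,0],[0,0,0],[0.1,0,0],[0.2,0,-0.03],[0.35,0,-0.06],[0.5,-0.05,-0.1],[0.65,-0.07,-0.12],[0.8,-0.1,-0.12],[0.95,-0.1,-0.12],[0.95,-0.1,-0.12],[0.95,-0.1,-0.12],[0.95,-0.1,-0.12]]}}

```text
time: 13.98
position: [0.3378, -0.0275, 0.0323]
tool_rot: [0.924, 0.38, 0.036, 0.037]
ft_force: [0.2, -0.2, -0.2]
grip_width: 0.087
grip_force: 0.0
```

```bash
python3 -c "
from h import *
o=st()
plan([.492,-.023,.1],Rdown(-45))"
```

```text
t 13.97 p [ 0.3378 -0.0275  0.0323] yaz -45.4 z [ 0.095 -0.042 -0.995] q [-0.41  0.66  2.38  3.23  0.   -2.85] F [ 0.2 -0.2 -0.2] M [-0.06  0.18 -0.03] w 0.087 gf 0.0
delta [11.5  11.12 -5.3 ] turn [ 0.097 -0.038 -0.005] rows>= 2.7
```

```bash
python3 -c "
from h import *
R=Ro.from_quat([.642,.665,.297,.239])*Ro.from_rotvec([0,0,.5]); M=R.as_matrix();print(M.round(2))
plan([.42,.05,.22],M)
o=robot.get_obs(); print(Ro.from_quat(o['tool_rot']).as_matrix().round(2))"
```

```text
[[ 0.29  0.65  0.7 ]
 [ 0.87 -0.48  0.09]
 [ 0.39  0.59 -0.71]]
delta [ 11.99   2.07 -18.22] turn [-0.473  0.513 -0.291] rows>= 4.0
[[ 0.71  0.7   0.09]
 [ 0.7  -0.71 -0.04]
 [ 0.04  0.1  -0.99]]
```

Request:
{"op": "play_rows", "data": {"gripper": [-1,-1,-1,-1,-1,-1,-1,-1], "delta_pos": [[0,0,-3],[1,0,-6],[3,0.3,-10],[6,0.8,-14],[9,1.5,-18],[12,2,-18],[12,2,-18],[12,2,-18]], "turn": [[0,0,0],[-0.05,0.06,-0.03],[-0.1,0.12,-0.06],[-0.2,0.22,-0.12],[-0.3,0.33,-0.2],[-0.4,0.43,-0.25],[-0.47,0.51,-0.3],[-0.47,0.51,-0.3]]}}

```text
time: 14.98
position: [0.4375, 0.0547, 0.235]
tool_rot: [0.786, 0.493, 0.339, 0.155]
ft_force: [-0.6, -0.1, -0.4]
grip_width: 0.0868
grip_force: 0.0
```

```bash
python3 -c "
from h import *
o=st()
R=Ro.from_quat([.642,.665,.297,.239])*Ro.from_rotvec([0,0,.5]); M=R.as_matrix()
plan([.58,.025,.26],M)
plan([.5,0,.26],Rdown(-45))"
```

```text
t 14.97 p [0.4375 0.0547 0.235 ] yaz -34.8 z [ 0.686  0.09  -0.722] q [-0.39  0.18  2.44  2.02  0.39 -1.86] F [-0.6 -0.1 -0.4] M [-0.14  0.54  0.01] w 0.0868 gf 0.0
delta [ 2.38 12.37  7.71] turn [-0.017  0.007  0.013] rows>= 2.4
delta [-2.09  8.18  1.99] turn [ 0.562 -0.522  0.319] rows>= 4.5
```

Request:
{"op": "play_rows", "data": {"gripper": [-1,-1,-1,-1], "delta_pos": [[0.8,4,2.5],[1.6,8,5],[2.4,12.4,7.7],[2.4,12.4,7.7]], "turn": [[0,0,0],[0,0,0],[0,0,0],[0,0,0]]}}

```text
time: 15.48
position: [0.584, 0.0201, 0.2581]
tool_rot: [0.788, 0.49, 0.337, 0.156]
ft_force: [-0.6, 0.1, -1.1]
grip_width: 0.087
grip_force: 0.0
```

```bash
python3 -c "
from h import *
o=st()
plan([.52,0,.26],Rdown(-45))"
```

```text
t 15.47 p [0.584  0.0201 0.2581] yaz -35.1 z [ 0.684  0.084 -0.724] q [-0.32  0.28  2.08  1.36  0.3  -1.1 ] F [-0.6  0.1 -1.1] M [-0.15  0.53  0.  ] w 0.087 gf 0.0
delta [-3.56 -3.22 -4.69] turn [ 0.562 -0.518  0.311] rows>= 4.4
```

Request:
{"op": "play_rows", "data": {"gripper": [-1,-1,-1,-1,-1,-1,-1,-1], "delta_pos": [[-0.6,-0.5,-0.8],[-1.2,-1,-1.6],[-1.8,-1.6,-2.4],[-2.4,-2.2,-3.2],[-3,-2.7,-4],[-3.6,-3.2,-4.7],[-3.6,-3.2,-4.7],[-3.6,-3.2,-4.7]], "turn": [[0.09,-0.09,0.05],[0.19,-0.17,0.1],[0.28,-0.26,0.16],[0.37,-0.35,0.21],[0.47,-0.43,0.26],[0.56,-0.52,0.31],[0.56,-0.52,0.31],[0.56,-0.52,0.31]]}}

```text
time: 16.48
position: [0.5164, 0.0019, 0.2577]
tool_rot: [0.923, 0.384, -0.002, -0.001]
ft_force: [-1.0, 0.2, -0.2]
grip_width: 0.087
grip_force: 0.0
```

```bash
python3 -c "
from h import *
o=st()
plan([.492,-.023,.10],Rdown(-45));plan([.492,-.023,.034],Rdown(-45))"
```

```text
t 16.48 p [0.5164 0.0019 0.2577] yaz -44.9 z [-0.005  0.001 -1.   ] q [-0.21  0.34  1.66 -0.    1.15  0.57] F [-1.   0.2 -0.2] M [-0.09  0.1   0.03] w 0.087 gf 0.0
delta [-3.44  0.09 15.78] turn [-0.004  0.003  0.003] rows>= 2.6
delta [-3.42  0.12 22.38] turn [-0.004  0.003  0.003] rows>= 3.6
```

Request:
{"op": "play_rows", "data": {"gripper": [-1,-1,-1,-1,-1,-1,-1,-1], "delta_pos": [[-1,0,4],[-2,0,9],[-3.4,0.1,14],[-3.4,0.1,17],[-3.4,0.1,20],[-3.4,0.1,22],[-3.4,0.1,22.4],[-3.4,0.1,22.4]], "turn": [[0,0,0],[0,0,0],[0,0,0],[0,0,0],[0,0,0],[0,0,0],[0,0,0],[0,0,0]]}}

```text
time: 17.48
position: [0.4901, -0.023, 0.0349]
tool_rot: [0.924, 0.383, -0.003, -0.001]
ft_force: [0.2, 0.4, 0.3]
grip_width: 0.0868
grip_force: 0.0
```

Request:
{"op": "play_rows", "data": {"gripper": [1,1,1,1,1,1,1,1], "delta_pos": [[0,0,0],[0,0,0],[0,0,0],[0,0,0],[0,0,0],[0,0,0],[0,0,0],[0,0,0]], "turn": [[0,0,0],[0,0,0],[0,0,0],[0,0,0],[0,0,0],[0,0,0],[0,0,0],[0,0,0]], "squeeze": 15}}

```text
time: 18.48
position: [0.4906, -0.0228, 0.0345]
tool_rot: [0.924, 0.383, -0.003, -0.001]
ft_force: [-0.4, 1.7, 1.3]
grip_width: 0.0324
grip_force: 15.0
```

```bash
python3 -c "
from h import *
o=st()"
```

```text
t 18.48 p [ 0.4906 -0.0228  0.0345] yaz -45.0 z [-0.006 -0.    -1.   ] q [-0.27  0.68  1.9  -0.    0.57  0.51] F [-0.4  1.7  1.3] M [0.17 0.25 0.03] w 0.0324 gf 15.0
```

Request:
{"op": "play_rows", "data": {"gripper": [1,1,1,1,1,1,1], "delta_pos": [[0,0,0],[0,0,0],[0,0,-1],[0,0,-4],[0,0,-8],[0,0,-8],[0,0,-8]], "turn": [[0,0,0],[0,0,0],[0,0,0],[0,0,0],[0,0,0],[0,0,0],[0,0,0]], "squeeze": 40}}

```text
time: 19.35
position: [0.4911, -0.0231, 0.1143]
tool_rot: [0.924, 0.383, -0.003, -0.001]
ft_force: [0.3, -0.1, -3.1]
grip_width: 0.032
grip_force: 40.0
```

```bash
python3 -c "
from h import *
o=st()
a=cam('scene');b=cam('top')
A=cv2.resize(a['color'][120:220,200:310,::-1],(550,500),interpolation=2)
cv2.imwrite('pics/k.png',A)
for n,c,box in(('s',a,(220,150,300,225)),('t',b,(200,120,330,260))):
    h=cv2.cvtColor(c['color'],cv2.COLOR_RGB2HSV);m=cv2.inRange(h,(4,140,70),(18,255,255));k=np.zeros_like(m);x0,y0,x1,y1=box;k[y0:y1,x0:x1]=1;m*=k
    nn,l,s,ce=cv2.connectedComponentsWithStats(m)
    i=1+np.argmax(s[1:,4]);p=np.argwhere(l==i)[:,::-1].astype(np.float32); u,v=cv2.minEnclosingCircle(p)[0]; print(n,s[i],cv2.minEnclosingCircle(p),onz(c,u,v,.095))
T=o['position'];print(proj(a,[T[0],T[1],.095]),proj(b,[T[0],T[1],.095]))
"
```

```text
t 19.35 p [ 0.4911 -0.0231  0.1143] yaz -45.0 z [-0.005 -0.001 -1.   ] q [-0.27  0.53  1.86 -0.    0.76  0.51] F [ 0.3 -0.1 -3.1] M [-0.16  0.17 -0.05] w 0.032 gf 40.0
s [243 176  30  26 346] ((257.5, 186.5), 15.508162498474121) [ 0.48644496 -0.02303964  0.095     ]
t [233 121  32   6 190] ((248.5, 124.0), 15.628600120544434) [0.75787333 0.04319105 0.095     ]
[257.50742594 187.42860053] [266.92751529 196.82637525]
```

View pics/k.png

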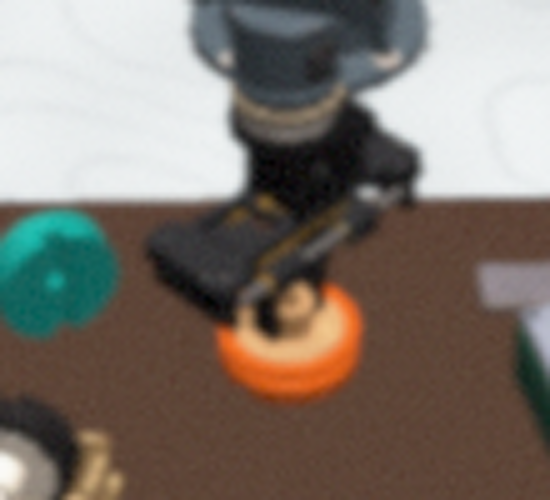

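```bash
python3 -c "
from h import *
o=st()
plan([.5205,.2595,.205],Rdown(-1))"
```

```text
t 19.45 p [ 0.4904 -0.0228  0.1135] yaz -45.0 z [-0.008  0.    -1.   ] q [-0.27  0.53  1.86 -0.    0.76  0.51] F [ 0.1  0.3 -4.5] M [-0.09  0.14  0.  ] w 0.032 gf 40.0
delta [ 22.05 -17.87  -9.18] turn [-0.007  0.003 -0.767] rows>= 4.8
```

Request:
{"op": "play_rows", "data": {"gripper": [1,1,1,1,1,1,1,1,1,1,1], "delta_pos": [[0,0,-4],[0,0,-9],[3,-2.5,-9.2],[6.5,-5.2,-9.2],[10,-8.1,-9.2],[13.5,-11,-9.2],[17,-13.8,-9.2],[20.5,-16.6,-9.2],[22,-17.9,-9.2],[22,-17.9,-9.2],[22,-17.9,-9.2]], "turn": [[0,0,0],[0,0,0],[0,0,-0.1],[0,0,-0.22],[0,0,-0.34],[0,0,-0.46],[0,0,-0.58],[-0.007,0,-0.7],[-0.007,0.003,-0.767],[-0.007,0.003,-0.767],[-0.007,0.003,-0.767]]}}

```text
time: 20.82
position: [0.5201, 0.2579, 0.2054]
tool_rot: [0.714, 0.7, -0.001, 0.001]
ft_force: [-0.5, -0.9, -2.7]
grip_width: 0.0325
grip_force: 40.0
```

```bash
python3 -c "
from h import *
o=st()
plan([.5205,.2595,.19],Rdown(-1))
a=cam('scene')
h=cv2.cvtColor(a['color'],cv2.COLOR_RGB2HSV);m=cv2.inRange(h,(4,140,70),(18,255,255));m[:, :300]=0;m[:120]=0;m[215:]=0;m[:,400:]=0
nn,l,s,ce=cv2.connectedComponentsWithStats(m);i=1+np.argmax(s[1:,4]);print(s[i])
T=o['position'];C=np.array([T[0],T[1],0])
P=np.array([proj(a,C+[.048*np.cos(t),.048*np.sin(t),z]) for z in(T[2]-.0345,T[2]-.0045) for t in np.linspace(0,6.28,40)]);print(P.min(0),P.max(0))
cv2.imwrite('pics/n.png',cv2.resize(a['color'][130:240,280:400,::-1],(600,550),interpolation=2))
"
```

```text
t 20.82 p [0.5201 0.2579 0.2054] yaz -1.1 z [ 0.    -0.002 -1.   ] q [ 0.27  0.49  1.56 -0.    1.09  0.29] F [-0.5 -0.9 -2.7] M [-0.06  0.03 -0.03] w 0.0325 gf 40.0
delta [0.17 0.04 1.54] turn [ 0.     0.002 -0.001] rows>= 0.2
[328 159  33  26 343]
[328.18083727 159.60471358] [358.90746173 186.10194679]
```

Request:
{"op": "play_rows", "data": {"gripper": [1,1,1,1,1,1,1], "delta_pos": [[0.1,0,1],[0.1,0,2],[0.1,0,2.7],[0.1,0,3.2],[0.1,0,3.7],[0.1,0,4.2],[0.1,0,4.2]], "turn": [[0,0,0],[0,0,0],[0,0,0],[0,0,0],[0,0,0],[0,0,0],[0,0,0]]}}

```text
time: 21.75
position: [0.5205, 0.2601, 0.1638]
tool_rot: [0.713, 0.701, 0.0, 0.001]
ft_force: [0.7, 0.1, -2.6]
grip_width: 0.032
grip_force: 40.0
```

```bash
python3 -c "
from h import *
o=st()"
```

```text
t 21.75 p [0.5205 0.2601 0.1638] yaz -1.0 z [ 0.002 -0.001 -1.   ] q [ 0.27  0.54  1.6  -0.    1.    0.29] F [ 0.7  0.1 -2.6] M [-0.08  0.03 -0.02] w 0.032 gf 40.0
```

Request:
{"op": "play_rows", "data": {"gripper": [1,1,1,1,1,1,1], "delta_pos": [[0,0,0.7],[0,0,1.4],[0,0,2.1],[0,0,2.7],[0,0,3.2],[0,0,3.5],[0,0,3.5]], "turn": [[0,0,0],[0,0,0],[0,0,0],[0,0,0],[0,0,0],[0,0,0],[0,0,0]]}}

```text
time: 22.62
position: [0.5208, 0.2601, 0.129]
tool_rot: [0.713, 0.701, 0.0, 0.001]
ft_force: [-0.5, -0.8, -3.5]
grip_width: 0.0319
grip_force: 40.0
```

```bash
python3 -c "
from h import *
o=st()"
```

```text
t 22.62 p [0.5208 0.2601 0.129 ] yaz -1.0 z [ 0.002 -0.001 -1.   ] q [ 0.27  0.59  1.63 -0.    0.92  0.29] F [-0.5 -0.8 -3.5] M [-0.08  0.1  -0.01] w 0.0319 gf 40.0
```

Now 11 mm above home. I lower gently past the bar's top to feel it.

Request:
{"op": "play_rows", "data": {"gripper": [1,1,1,1], "delta_pos": [[0,0,0.2],[0,0,0.4],[0,0,0.6],[0,0,0.6]], "turn": [[0,0,0],[0,0,0],[0,0,0],[0,0,0]]}}

```text
time: 23.12
position: [0.5208, 0.2601, 0.1231]
tool_rot: [0.713, 0.701, 0.0, 0.001]
ft_force: [-0.7, 0.7, -3.1]
grip_width: 0.032
grip_force: 40.0
```

```bash
python3 -c "
from h import *
o=st()"
```

```text
t 23.12 p [0.5208 0.2601 0.1231] yaz -1.0 z [ 0.002 -0.001 -1.   ] q [ 0.27  0.6   1.63 -0.    0.91  0.29] F [-0.7  0.7 -3.1] M [-0.14  0.05 -0.01] w 0.032 gf 40.0
```

Request:
{"op": "play_rows", "data": {"gripper": [1,1,1,1,1], "delta_pos": [[0,0,0.2],[0,0,0.4],[0,0,0.55],[0,0,0.65],[0,0,0.65]], "turn": [[0,0,0],[0,0,0],[0,0,0],[0,0,0],[0,0,0]]}}

```text
time: 23.75
position: [0.5209, 0.2603, 0.1176]
tool_rot: [0.713, 0.701, 0.001, 0.001]
ft_force: [-1.5, -0.6, 5.0]
grip_width: 0.0323
grip_force: 40.0
```

```bash
python3 -c "
from h import *
o=st()"
```

```text
t 23.75 p [0.5209 0.2603 0.1176] yaz -1.0 z [ 0.003 -0.    -1.   ] q [ 0.27  0.61  1.64 -0.    0.89  0.29] F [-1.5 -0.6  5. ] M [-0.19  0.61 -0.04] w 0.0323 gf 40.0
```

Request:
{"op": "play_rows", "data": {"gripper": [0.1,-0.3,-0.6,-0.6], "delta_pos": [[0,0,-0.05],[0,0,-0.05],[0,0,-0.05],[0,0,-0.05]], "turn": [[0,0,0],[0,0,0],[0,0,0],[0,0,0]]}}

```text
time: 24.25
position: [0.521, 0.2601, 0.1171]
tool_rot: [0.713, 0.701, 0.001, 0.001]
ft_force: [0.2, -1.4, -0.2]
grip_width: 0.0612
grip_force: 0.0
```

Request:
{"op": "play_rows", "data": {"gripper": [-0.6,-0.6,-0.6,-0.6,-0.6,-0.6,-0.6,-0.6,-0.6,-0.6], "delta_pos": [[0,0,-1],[0,0,-3],[0,0,-7],[0,0,-12],[-5,0,-14],[-10,0,-14],[-15,0,-14],[-20,0,-14],[-25,0,-14],[-25,0,-14]], "turn": [[0,0,0],[0,0,0],[0,0,0],[0,0,0],[0,0,0],[0,0,0],[0,0,0],[0,0,0],[0,0,0],[0,0,0]]}}

```text
time: 25.5
position: [0.5166, 0.0071, 0.2582]
tool_rot: [0.715, 0.699, 0.001, 0.002]
ft_force: [1.4, 0.3, -0.4]
grip_width: 0.0695
grip_force: 0.0
```

```bash
python3 -c "
from h import *
o=st()
a=cam('scene');b=cam('top')
for c,box in((a,(300,120,400,230)),(b,(150,150,230,230))):
  h=cv2.cvtColor(c['color'],cv2.COLOR_RGB2HSV);m=cv2.inRange(h,(4,140,70),(18,255,255));k=np.zeros_like(m);x0,y0,x1,y1=box;k[y0:y1,x0:x1]=1;m*=k
  nn,l,s,ce=cv2.connectedComponentsWithStats(m);i=1+np.argmax(s[1:,4]);print(s[i])
  for z0 in(.083,.091):
    P=np.array([proj(c,[.521+.048*np.cos(t),.26+.048*np.sin(t),z]) for z in(z0,z0+.03) for t in np.linspace(0,6.28,40)]);print(z0,P.min(0),P.max(0))
A=cv2.resize(a['color'][150:230,290:390,::-1],(500,400),interpolation=2);B=cv2.resize(b['color'][150:230,150:230,::-1],(290,290),interpolation=2)
im=np.zeros((400,800,3),np.uint8);im[:,:500]=A;im[:290,505:795]=B;cv2.imwrite('pics/z.png',im)
"
```

```text
t 25.5 p [0.5166 0.0071 0.2582] yaz -1.3 z [ 0.004 -0.002 -1.   ] q [-0.2   0.34  1.66 -0.    1.14 -0.18] F [ 1.4  0.3 -0.4] M [-0.08  0.09 -0.  ] w 0.0695 gf 0.0
[328 181  27  23 268]
0.083 [326.19557306 179.17000608] [355.67486886 205.22282933]
0.091 [326.42942009 177.46724906] [356.02012987 203.56245683]
[175 175  27  27 213]
0.083 [174.21072932 174.9390714 ] [202.13233747 202.10821477]
0.091 [173.79512979 174.701277  ] [201.86500068 202.01055841]
```

View pics/z.png

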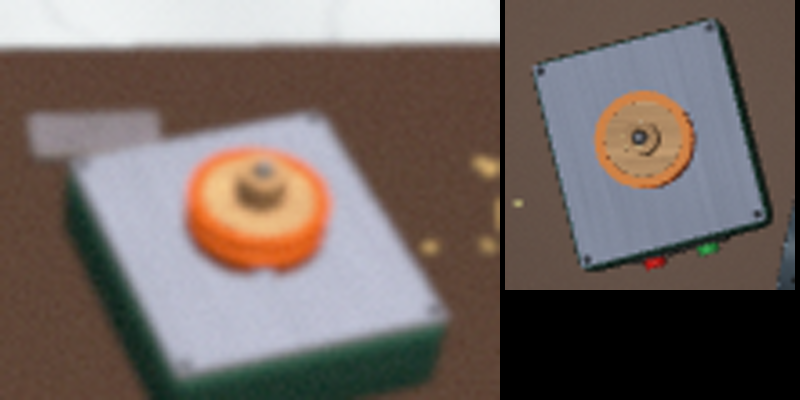

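The wheel sits level on the spindle, with its slot notch at crop (263,268) in line with the bar. The arm felt contact at the home height (TCP 0.1176 against 0.1175 expected), and the fingers are clear.

```bash
python3 -c "
from h import *
print(robot.hand_in())"
```

```text
the job is handed in; nothing more can be done
None
```

I laid the leather wheel flat on the bench, hub up, then fitted it on the spindle with its slot over the drive bar, let go, and handed the job in after about 26 s; no verdict came back.

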